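# Fit the auxiliary contact block to the rail contactor

## Robot

A 6-joint arm with a two-finger parallel gripper is mounted at the origin on the work surface. World frame = base frame: x ahead of the robot, y to its left, z up, the work surface at z = 0. Lengths are in m, angles in degrees, forces in N, time in s.
With the tool pointing down it reaches from about 0.375 to 0.9 m from the base axis. Payload 3.1 kg.
Tool frame: the origin (TCP) lies at the very end of the fingers, on their centre line; the grasp point (between the pads) lies 19 mm behind it; z points along the fingers, y is the line along which they close (so a half turn about z gives the same grasp; the last joint's range is limited). The gripper opens to 87 mm and grips with 3 to 60 N. Pads are 19 mm wide; open, the fingers measure 117 mm over their backs; the gripper's body (75 mm by 190 mm) begins 51 mm behind the grasp point.
Start: joints at [56.179, 30.224, 82.088, -0, 67.689, -10.227], TCP at [0.25, 0.573, 0.223] pointing down, gripper open.
Joint ranges: [-176.69, 176.69], [-43.24, 126.21], [12.49, 139.97], [-82, 262], [0, 151.66], [-163.58, 163.58]. Speed limits (degrees/s): [159.86, 159.86, 180, 180, 180, 180].

## Interface

Orientations are given as a 3x3 rotation matrix whose columns are the frame's x, y, z axes.
In Python, from rig import readout, viewer, ticket gives the robot as it stands.
- The arm moves only by the tool send_rows, never from a script. Its argument "moves" is a list of rows, each a list of 6 numbers: the shift along the tool's x, y, z in units of 250 mm (1.0 is 250 mm), then the turn, a rotation vector about the tool's x, y, z in units of 90 degrees (1.0 is 90 degrees). A call has 1 to 12 rows; each row is the pose to reach, as a shift and turn from the pose commanded when the call began, along the tool's axes at that moment; what a row does not reach only later rows make up. A row lasts 1/10 s, in which the tool goes at most 50 mm and 8.59 degrees, less where a joint would pass 70% of its speed; a pose out of reach is approached as far as the arm can. A call with a number of a shift or a turn outside -1 to 1 is refused whole. A call with a gripper value outside its range is refused whole. "grip" is the opening, from 0 (shut) to 1 (fully open), set as the call begins (left out, the last holds). The fingers move at their own pace and stop on an object; the grip force is fixed at half the most. Time passes only in rows, so rows that repeat a pose let the fingers close. It gives the time, the measured TCP pose, the force, the opening and the grip force at its end, in the units of the state.
- readout.read_state(): the state, without advancing time (a new reading comes with each control period).
- viewer.capture(name): name is "scene" or "top"; returns (picture, depth): 480x640x3 uint8, red, green, blue; 480x640 float32, m along the optical axis (not along the pixel's ray), 0 where there is no reading.
- viewer.camera_info(name): a dict with "fx", "fy", "cx", "cy" (pixels), "R" (3x3) and "t" (3): a world point X has camera coordinates R X + t. Camera axes: x right, y down, z forward; pixel columns grow to the right and rows downward; lengths in m; the calibration is good to about 2 mm. A picture is of the moment at which its call begins. camera_info takes no time and is no camera call.
- ticket.hand_in(): hands the job in; it is judged then, once.
The state is a dict: "time_s": time; "joint_positions": joint angles; "qvel": joint speeds; "tau": joint torques, N m; "position": TCP position; "tcp_rot": TCP orientation; "force": force on the tool from outside, world axes, zero at the start; "moment": the same for the moment, N m; "opening": opening from 0.0 (shut) to 1.0 (fully open); "grasp_force": force on a finger pad.
Only numpy, scipy, OpenCV 4.12 (cv2) and the standard library are available. Lean on these libraries where they do the work, as an engineer would, in place of code of your own. Each camera call takes 0.05 s, during which the arm holds its last target. There are 200 camera calls.

## Task

On the sloping wiring panel, one of the two contactors has a bare front and its rail clip still drawn out. First push that clip fully home so the contactor is locked on its rail, then take the loose auxiliary contact block from the bench (flat top with two rows of four screws, no dial) and slide it down the guide on that contactor's front until the latch tongue snaps up behind it. Let go of it, and leave the timer, breaker and screwdriver on the bench where they lie.

Things in the scene. Friction and masses are not known exactly. Their poses are not given: they have to be found in the camera images.
- contactor: Contactor to complete, fixed on the panel's rail: 45 wide (y) x 64 (x) x 52 deep (z) mm, black base, grey top, bare front. Origin: centre of its front face (flat for x -24..32). x points up the slope (28 deg above level), y left along the rail, z out of the face. A ridge 4 mm high across the face stops the block at x=-22. Home for the block: its origin at x -1..0.6, y 0, z 0 here, axes parallel.
- guide_nose (a point): Top of the upper end of the guide on the contactor's face: x 18, y 0, z 9 mm in its frame. The guide is a mushroom-section bar, stem 20 wide and 5 high, head 30 wide at z 5 to 9, from x -19 to 18, the head's upper end a half circle of radius 15. The block enters from this end and slides toward -x.
- panel: Fixed sloping panel, grid plate 340 (y) x 280 mm; origin on the bench below its middle, x level away from its front, z up. The plate is 61 mm behind the contactor's face (z=-61 in its frame). Ducts on it: upper 30 mm tall from x=103 in that frame, lower 45 mm tall below x=-90. Midway on the rail are terminals 50 mm high, at its ends breakers 73 mm high.
- fitted_contactor: The panel's other contactor, same kind and axes, 136 to 160 mm along the rail to one side; already has its clip home and a block on its front. Nothing to do there. Origin: centre of its front face.
- rail_clip (a joint): Black rail clip (lock slide) at the upper end of the contactor's base, 18 mm wide: 0 = fully drawn out, 0.010 = fully home at its end stop. Pushed in along the contactor's -x; stays where it is left (friction about 3 N).
- clip_end (a point): Middle of the outer (+x) face of the clip's upturned end, 18 wide (y), 14 tall (z), 4 thick; moves with the clip. In the contactor's frame x=46 mm drawn out, 36 home; y=0, z=-45 (16 mm above the plate). The contactor's own body ends at x=32.
- latch (a joint): Black sprung latch tongue 10 mm wide above the guide: 0 = up, grows to 0.007 as pressed in along the contactor's -z (2 to 5 N). Its ramp faces up the slope; its steep side, x=21.6 mm, holds the block. The block's tail rib presses it 4 mm down over the last 20 mm of travel, needing 5 to 12 N along the slope; it springs back to 0 when the block is home.
- latch_top (a point): Top of the latch tongue: x 23.3, y 0, z 14 mm in the contactor's frame when up.
- block: Loose auxiliary contact block, white, 44 wide (y) x 42 long (x) x 36 tall (z) mm, 60 g, two rows of four screws on its flat top; lies on its underside. Origin: centre of the underside; z out of the top, +x to its tail (upper end when fitted). Grip by its flat y sides. Its two lips, 4.2 mm thick and 22 apart, slide on the contactor's face under the guide's head, about 1 mm play each way.
- block_tail (a point): Middle of the block's lower tail edge: x 21, y 0, z 0 mm in its frame. The tail bears a small grey thumb pad and at the start points away from the robot (within 46 deg of +x). The channel above the lips is 31.8 wide, ceiling at z 10; a slot in it lets the latch tongue pass, and a rib 7 mm long closes the slot at the tail; the tongue springs up behind it.
- timer: Bystander: grey timer module 46 x 44 x 34 mm with a black round dial 33 mm across on top (47 mm high in all), loose on the bench near the block. Origin: centre of its underside.
- breaker: Bystander: white miniature circuit breaker 85 x 71 x 17.5 mm lying on its side on the bench. Origin under its middle.
- screwdriver: Bystander: screwdriver 200 mm long lying on the bench along its own x. Origin under its middle.

How it is judged (in metres and radians):
On the way, in this order (a step that is already met when the one before it is completed fails the run):
1. the rail clip is pushed fully home (value of joint rail_clip above 0.0088 m), for 0.2 s.
2. the block is home on the guide and the latch tongue is up behind it (value of joint rail_clip above 0.0088 m and x of block_tail in the frame of contactor between 0.0185 and 0.0225 m and value of joint latch below 0.0015 m and z of block in the frame of contactor between -0.002 and 0.0025 m and distance between block and contactor below 0.004 m), for 0.2 s.
At the end, for the whole second after the job is handed in: Clip within 1.2 mm of its stop. Block right way round on the bare contactor: tail edge 18.5 to 22.5 mm up-slope of the face centre, origin within 4 mm of it, seated within 2.5 mm, square within 0.12 rad (0.08 to the face), latch tongue up (under 1.5 mm pressed), released and at rest (all of step 2 and angle between the x axis of block and the x axis of contactor, either way round below 0.12 rad and angle between the z axis of block and the z axis of contactor, either way round below 0.08 rad and linear speed of block below 0.02 m/s); the robot touches nothing.
It fails at once if the timer is disturbed (over 20 mm) (distance of timer from where it was at the start of the episode above 0.02 m).
It fails at once if the breaker is disturbed (over 20 mm) (distance of breaker from where it was at the start of the episode above 0.02 m).
It fails at once if the screwdriver is disturbed (over 20 mm) (distance of screwdriver from where it was at the start of the episode above 0.02 m).
It also fails if it takes over 61 s, if anything falls off the work surface, if the arm or the gripper's body presses on something with over 40 N, if the wrist force passes 120 N, or if a joint passes its speed limit or range.

## Working session

There is one attempt and no reset: what is moved stays moved. The work goes in short steps, Python scripts to look and compute and a tool call to move; the robot and the scene stay as the last step left them, time stands still between calls to the robot, and variables do not carry over. Pictures are saved under pics/ and viewed, at most 10 in all, crops included, and the job is handed in when it is done.

Besides the shell and the picture viewer there is one more tool, called in YAML: its name, and indented under it one key for each argument. send_rows: Moves the arm, as the interface text tells. Shifts and turns lie within -1 to 1; 1 stands for 250 mm of shift or 90 degrees of turn. Its arguments: {"type":"object","properties":{"moves":{"type":"array"},"grip":{"type":"number"}},"required":["moves"]}

```bash
mkdir -p pics; ls; python3 - <<'E'
from rig import readout, viewer
import cv2,numpy as np
for n in("scene","top"):
    p,d=viewer.capture(n); cv2.imwrite(f"pics/{n}0.png",p[:,:,::-1]); np.savez(f"{n}0.npz",p=p,d=d)
    c=viewer.camera_info(n); print(n,{k:np.round(v,4).tolist() for k,v in c.items()})
print(readout.read_state())
E
```

```text
pics
scene {'fx': 565.3616, 'fy': 565.3616, 'cx': 324.6967, 'cy': 241.8937, 'R': [[0.681, 0.7323, -0.0015], [0.5734, -0.5346, -0.6208], [-0.4554, 0.4219, -0.784]], 't': [-0.38, -0.1929, 1.7143]}
top {'fx': 459.3462, 'fy': 459.3462, 'cx': 312.562, 'cy': 230.3675, 'R': [[0.0112, -0.9996, 0.0258], [-0.9878, -0.015, -0.1548], [0.1551, -0.0237, -0.9876]], 't': [0.0218, 0.5517, 1.0617]}
{'time_s': 0.1, 'joint_positions': array([ 5.61794954e+01,  3.02740658e+01,  8.21501664e+01, -1.85424460e-03,
        6.76907759e+01, -1.02270613e+01]), 'qvel': array([-0.00987806, -0.1638105 , -0.20677468, -0.00219979,  0.08560364,
       -0.08590513]), 'tau': array([-4.35556840e-04, -4.40988743e+01, -1.77149820e+01,  6.34775637e-02,
        5.34046255e-02, -6.94601317e-05]), 'position': array([0.24974782, 0.57219134, 0.22165871]), 'tcp_rot': array([[-9.16413289e-01,  4.00231797e-01, -1.09235809e-03],
       [ 4.00233154e-01,  9.16411799e-01, -1.68427453e-03],
       [ 3.26949616e-04, -1.98068949e-03, -9.99997985e-01]]), 'force': array([ 0.26879312, -0.0435322 ,  0.28168343]), 'moment': array([-0.02621453, -0.00388907, -0.00525931]), 'grasp_force': 0.0, 'opening': 1.0007106426756764}
```

View pics/scene0.png

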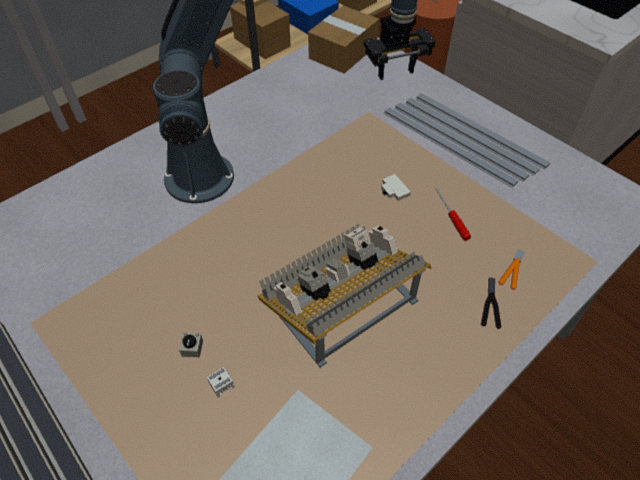

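View pics/top0.png

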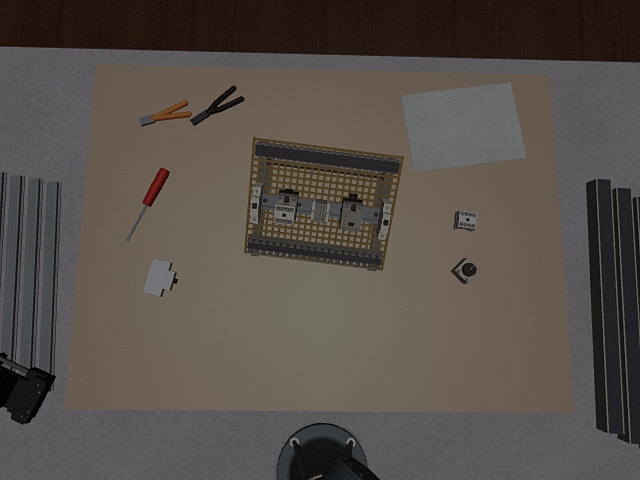

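```bash
python3 - <<'E'
import cv2,numpy as np
T=np.load("top0.npz");S=np.load("scene0.npz")
def crop(p,x,y,w,h):
    return cv2.convertScaleAbs(cv2.resize(p[y:y+h,x:x+w,::-1],(400,300),interpolation=cv2.INTER_CUBIC),alpha=1.5,beta=10)
a=np.hstack([crop(T['p'],320,180,80,60),crop(T['p'],440,200,60,45)])
b=np.hstack([crop(S['p'],260,235,120,90),crop(S['p'],190,355,60,45)])
cv2.imwrite("pics/m1.png",np.vstack([a,b]))
E
cat > h.py <<'E'
import numpy as np
from rig import viewer
CI={n:viewer.camera_info(n) for n in("scene","top")}
def ray(n,u,v):
    c=CI[n];R=np.array(c['R']);t=np.array(c['t'])
    d=R.T@np.array([(u-c['cx'])/c['fx'],(v-c['cy'])/c['fy'],1.]);return -R.T@t,d
def onz(n,u,v,z):
    o,d=ray(n,u,v);return o+d*(z-o[2])/d[2]
def cloud(n,D):
    c=CI[n];R=np.array(c['R']);t=np.array(c['t']);v,u=np.mgrid[:480,:640]
    P=np.stack([(u-c['cx'])/c['fx']*D,(v-c['cy'])/c['fy']*D,D],-1)
    return (P-t)@R
def proj(n,X):
    c=CI[n];p=np.array(c['R'])@X+np.array(c['t']);return c['fx']*p[0]/p[2]+c['cx'],c['fy']*p[1]/p[2]+c['cy']
def two(us,ut):
    A=np.zeros((3,3));b=np.zeros(3)
    for n,q in(("scene",us),("top",ut)):
        o,d=ray(n,*q);d/=np.linalg.norm(d);M=np.eye(3)-np.outer(d,d);A+=M;b+=M@o
    X=np.linalg.solve(A,b);return X,[np.subtract(proj(n,X),q).round(2) for n,q in(("scene",us),("top",ut))]
E
```

```text
(no output)
```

View pics/m1.png

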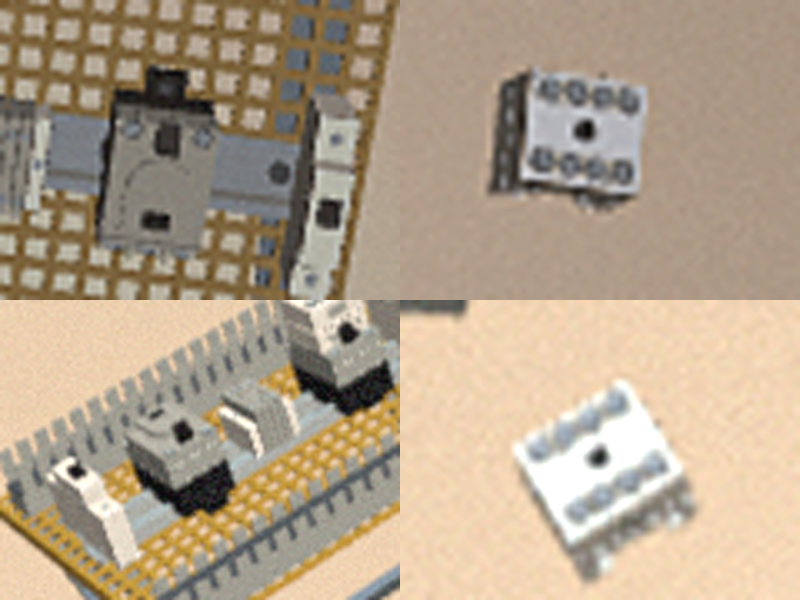

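```bash
python3 - <<'E'
import cv2,numpy as np
from h import *
T=np.load("top0.npz");S=np.load("scene0.npz")
C=cloud("top",T['d']);
print("bench z noise",C[300:340,300:360,2].mean(),C[300:340,300:360,2].std(), (T['d']==0).mean())
CS=cloud("scene",S['d']);print("scene bench",np.nanmean(CS[360:372,250:262,2]),CS[360:372,250:262,2].std())
# plate corners: use mask of z above bench within panel area; rail/breaker/contactor points
for n,Cl in(("top",C),("scene",CS)):
    P=Cl.reshape(-1,3)
    m=(P[:,2]>0.02)&(P[:,0]>0.45)&(P[:,0]<0.95)&(abs(P[:,1])<0.3)
    Q=P[m]; print(n,m.sum(),Q.min(0).round(3),Q.max(0).round(3))
# top px samples around contactor
for v in range(196,234,3): print(v,[tuple((C[v,u]*1000).round(0).astype(int)) for u in range(338,370,5)])
# block white
p=T['p'].astype(int);w=cv2.inRange(T['p'],(110,110,110),(255,255,255))
m=np.zeros_like(w);m[205:240,448:485]=w[205:240,448:485]
n,l,st,ce=cv2.connectedComponentsWithStats(m);print(st,ce)
for v in range(208,236,3): print(v,[int(C[v,u,2]*1000) for u in range(450,484,2)],p[v,450:484:4].sum(-1)//3)
E
```

```text
bench z noise 0.005349727252099949 0.05158587393518079 0.0040462239583333335
scene bench 0.0021924969559371224 0.0023464692777100346
top 14013 [ 0.458 -0.17   0.02 ] [0.915 0.298 0.182]
scene 10863 [ 0.456 -0.171  0.02 ] [0.916 0.299 0.183]
196 [(np.int64(624), np.int64(-28), np.int64(98)), (np.int64(624), np.int64(-39), np.int64(99)), (np.int64(625), np.int64(-51), np.int64(97)), (np.int64(618), np.int64(-59), np.int64(125)), (np.int64(648), np.int64(-86), np.int64(0)), (np.int64(648), np.int64(-99), np.int64(1)), (np.int64(625), np.int64(-97), np.int64(101))]
199 [(np.int64(639), np.int64(-35), np.int64(2)), (np.int64(612), np.int64(-37), np.int64(119)), (np.int64(613), np.int64(-49), np.int64(115)), (np.int64(614), np.int64(-60), np.int64(114)), (np.int64(618), np.int64(-74), np.int64(96)), (np.int64(618), np.int64(-86), np.int64(97)), (np.int64(618), np.int64(-97), np.int64(99))]
202 [(np.int64(611), np.int64(-28), np.int64(93)), (np.int64(599), np.int64(-35), np.int64(146)), (np.int64(601), np.int64(-47), np.int64(138)), (np.int64(603), np.int64(-58), np.int64(134)), (np.int64(6
[... 4254 characters left out ...]
]
217 [6, 0, 2, 18, 36, 38, 35, 40, 38, 40, 37, 35, 38, 34, 3, 4, 4] [ 98  70  17 117 120 120  93  96  96]
220 [3, 3, 5, 23, 35, 36, 37, 37, 35, 37, 39, 33, 36, 36, 8, 1, 2] [ 98  53  47 116  55 118 116  95  93]
223 [4, 1, 8, 28, 38, 41, 41, 38, 41, 39, 42, 41, 38, 3, 2, 5, 4] [ 99  36  93  51  74 110 116  96  97]
226 [6, 5, 13, 26, 35, 35, 35, 40, 40, 42, 38, 37, 38, 2, 2, 2, 0] [ 95  33 121 119 110  77  48  96  95]
229 [0, 3, 4, 3, 4, 3, 3, 2, 23, 24, 23, 32, 34, 3, 2, 5, 0] [ 97  89 113 105  40  30  50  98  95]
232 [0, 1, 1, -2, 3, 0, 0, 2, 2, 5, 5, 3, 0, 3, 1, 4, 4] [ 95  98 100  97 100 102 100  96  95]
235 [-2, 1, 0, 2, 3, 2, 1, 4, 1, 0, 6, 2, 1, 5, 0, 2, 0] [98 97 97 98 99 96 97 97 96]
```

```bash
cat > meas.py <<'E'
import cv2,numpy as np
from h import *
T=np.load("top0.npz");S=np.load("scene0.npz")
P=[]
src=[]
for i,(n,A) in enumerate((("top",T),("scene",S))):
    Q=cloud(n,A['d']).reshape(-1,3); P.append(Q);src.append(np.full(len(Q),i))
P=np.vstack(P);src=np.concatenate(src);rgb=np.vstack([T['p'].reshape(-1,3),S['p'].reshape(-1,3)]).astype(int)
# plate = ochre colour
hsv=cv2.cvtColor(rgb.astype(np.uint8)[None],cv2.COLOR_RGB2HSV)[0]
m=(P[:,2]>0.025)&(P[:,0]>0.42)&(P[:,0]<0.85)&(abs(P[:,1])<0.32)
pl=m&(hsv[:,0]>12)&(hsv[:,0]<28)&(hsv[:,1]>130)
X=P[pl]
for k in range(8):
    c=X.mean(0);n=np.linalg.svd(X-c,full_matrices=False)[2][2];n*=np.sign(n[2]);r=(X-c)@n
    if k<7: X=X[abs(r)<max(0.004,2*r.std())]
print("plate n",n,"tilt",np.degrees(np.arccos(n[2])),"yaw(from n)",np.degrees(np.arctan2(-n[1],-n[0])),len(X),r.std())
for i in(0,1):
    q=P[pl&(src==i)];print(i,np.mean(((q-c)@n)[abs((q-c)@n)<.008]))
def frame(yaw):
    y=np.radians(yaw);t=np.radians(28);h=np.array([np.cos(y),np.sin(y),0])
    ez=-np.sin(t)*h+np.cos(t)*np.array([0,0,1]);ex=np.cos(t)*h+np.sin(t)*np.array([0,0,1]);return np.c_[ex,np.cross(ez,ex),ez]
R0=frame(0);L=(X-c)@R0
rect=cv2.minAreaRect((L[:,:2]*1000).astype(np.float32));print("plate rect",rect)
E
cat >> meas.py <<'E'
E
python3 meas.py
```

```text
plate n [-0.46502768  0.05300651  0.88370785] tilt 27.907073612304785 yaw(from n) -6.502834409278479 5200 0.0017083650835982393
0 0.00018055929760117908
1 -0.0006431226082988789
plate rect ((-23.9346923828125, 9.490982055664062), (340.6947326660156, 275.7037353515625), 84.29932403564453)
```

```bash
cat >> meas.py <<'E'
yaw=-6.5;R=frame(yaw);L=(P-c)@R*1000
LX=(X-c)@R*1000;h0=np.median(LX[:,2])
print("plate ext",np.percentile(LX,[.2,99.8],axis=0).round(1),"h0",h0)
# contactor near world (0.57,-0.057,0.15)
g=(np.array([.57,-.057,.148])-c)@R*1000;print("g",g)
near=m&(abs(L[:,0]-g[0])<45)&(abs(L[:,1]-g[1])<36)&(L[:,2]-h0>54)&(L[:,2]-h0<66)
for i in(0,1):
    q=L[near&(src==i)];print(i,len(q),"pct x",np.percentile(q[:,0],[0,1,3,50,97,99,100]).round(1),"y",np.percentile(q[:,1],[0,1,3,50,97,99,100]).round(1),"h",np.median(q[:,2]-h0))
    rr=cv2.minAreaRect(q[:,:2].astype(np.float32));print(rr)
# clip: points at h 8..24 above plate just up-slope, dark
E
python3 meas.py
python3 - <<'E'
import cv2,numpy as np
from h import *
T=np.load("top0.npz")['p'];S=np.load("scene0.npz")['p']
for n,I,(x0,y0,w,h) in(("top",T,(440,200,60,45)),("scene",S,(190,355,60,45))):
    g=I.max(-1)[y0:y0+h,x0:x0+w];g=cv2.resize(g,None,fx=8,fy=8,interpolation=cv2.INTER_CUBIC)
    c=I[y0:y0+h,x0:x0+w].astype(int);sat=(c.max(-1)-c.min(-1)).astype(np.uint8);sat=cv2.resize(sat,None,fx=8,fy=8,interpolation=cv2.INTER_CUBIC)
    print(n,"bg",np.median(g),np.median(sat))
    m=((sat<np.median(sat)*.5)).astype(np.uint8)*255
    if n=="top": m&=(g>75).astype(np.uint8)*255
    m=cv2.morphologyEx(m,cv2.MORPH_CLOSE,np.ones((25,25)))
    m=cv2.morphologyEx(m,cv2.MORPH_OPEN,np.ones((25,25)))
    k=max(cv2.findContours(m,0,1)[0],key=cv2.contourArea);r=cv2.minAreaRect(k);b=cv2.boxPoints(r)/8-.4375+[x0,y0]
    print(r[1],b.round(2).tolist())
    W=np.array([onz(n,*q,.036) for q in b]);print((W*1000).round(1).tolist(),W.mean(0))
    print([round(float(np.linalg.norm(W[i]-W[i-1])*1000),1) for i in range(4)],[round(float(np.degrees(np.arctan2(*(W[i]-W[i-1])[[1,0]]))),1) for i in range(4)])
    cv2.imwrite(f"pics/mask_{n}.png",m)
E
```

```text
plate n [-0.46502768  0.05300651  0.88370785] tilt 27.907073612304785 yaw(from n) -6.502834409278479 5200 0.0017083650835982393
0 0.00018055929760117908
1 -0.0006431226082988789
plate rect ((-23.9346923828125, 9.490982055664062), (340.6947326660156, 275.7037353515625), 84.29932403564453)
plate ext [[-153.6 -162.7   -3.9]
 [ 111.4  177.5    3.9]] h0 -0.015230614384176956
g [-20.80632181 -64.68242931  67.31051087]
0 286 pct x [-61.2 -60.7 -58.8 -16.7   1.8   2.2   2.4] y [-84.  -83.6 -83.2 -55.6 -39.4 -39.1 -38.9] h 62.05818402474716
((-29.482885360717773, -61.496246337890625), (63.590484619140625, 44.935089111328125), 0.2686609625816345)
1 206 pct x [-58.2 -55.1 -54.1 -12.    2.7   4.2   5.6] y [-86.3 -85.5 -85.  -72.4 -39.8 -39.4 -38.1] h 61.17858946738113
((-25.79340171813965, -62.849403381347656), (47.99044418334961, 63.910423278808594), 88.58658599853516)
top bg 109.0 25.0
(144.98841857910156, 156.92250061035156) [[456.87, 229.36], [458.92, 209.86], [476.94, 211.75], [474.89, 231.26]]
[[560.3, -323.2, 36.0], [608.9, -330.1, 36.0], [604.9, -374.6, 36.0], [556.3, -367.4, 36.0]] [ 0.58258148 -0.34882712  0.036     ]
[44.4, 49.1, 44.7, 49.2] [84.8, -8.1, -95.2, 171.5]
scene bg 155.0 41.0
(188.1339569091797, 173.5565643310547) [[205.18, 377.01], [223.79, 365.85], [235.89, 386.02], [217.28, 397.18]]
[[561.0, -370.6, 36.0], [567.5, -323.5, 36.0], [625.4, -333.1, 36.0], [618.3, -379.0, 36.0]] [ 0.59306608 -0.35153463  0.036     ]
[57.9, 47.5, 58.7, 46.4] [171.7, 82.1, -9.4, -98.8]
```

```bash
cat >> meas.py <<'E'
O=c+R@np.array([-28.8,-61.8,61])/1000;print("O",O);print(R)
np.savez("cont.npz",O=O,R=R)
b=(abs(P[:,0]-.586)<.05)&(abs(P[:,1]+.35)<.045)
for i in(0,1):
    q=P[b&(src==i)&(P[:,2]>.030)]*1000;rr=cv2.minAreaRect(q[:,:2].astype(np.float32));print("block",i,len(q),rr,np.median(q,0),np.percentile(q[:,:2],[1,99],axis=0))
t=(abs(P[:,0]-.48)<.06)&(abs(P[:,1]+.345)<.06)&(P[:,2]>.01)
print("timer",np.percentile(P[t]*1000,[0.5,99.5],axis=0))
E
python3 meas.py | tail -12
```

```text
1 206 pct x [-58.2 -55.1 -54.1 -12.    2.7   4.2   5.6] y [-86.3 -85.5 -85.  -72.4 -39.8 -39.4 -38.1] h 61.17858946738113
((-25.79340171813965, -62.849403381347656), (47.99044418334961, 63.910423278808594), 88.58658599853516)
O [ 0.56625723 -0.05367249  0.13867535]
[[ 0.87727188  0.11320321 -0.46645373]
 [-0.09995251  0.99357186  0.05314569]
 [ 0.46947156  0.          0.88294759]]
block 0 322 ((585.1759033203125, -348.23919677734375), (45.585323333740234, 43.13619613647461), 80.89635467529297) [ 584.10070051 -347.77628089   37.93109221] [[ 562.56133681 -370.96190849]
 [ 606.5997177  -325.43529839]]
block 1 369 ((585.392822265625, -349.14910888671875), (44.70541763305664, 45.219303131103516), 81.69379425048828) [ 587.13194286 -350.01255556   37.19592385] [[ 564.23337562 -372.30978725]
 [ 608.47599404 -327.34800663]]
timer [[ 431.77602785 -374.38396914   10.61312614]
 [ 492.30941273 -313.98917868   53.67299921]]
```

```bash
cat > go.py <<'E'
import numpy as np,sys
from scipy.spatial.transform import Rotation as Ro
from rig import readout
Z=np.load("cont.npz");O,R=Z['O'],Z['R'];Rt=np.c_[-R[:,0],R[:,1],-R[:,2]]
b=np.radians(-8.7);Rb=np.array([[-np.cos(b),-np.sin(b),0],[-np.sin(b),np.cos(b),0],[0,0,-1.]])
def cpt(x,y,z): return O+R@np.array([x,y,z])/1000
def plan(p,Rg):
    s=readout.read_state();R0=s['tcp_rot']
    d=R0.T@(np.array(p)-s['position']);w=Ro.from_matrix(R0.T@Rg).as_rotvec(degrees=True)
    print("t",s['time_s'],"mm",(d*1000).round(1),"shift",(d/.25).round(3),"turn",(w/90).round(3),"deg",w.round(1))
def where():
    s=readout.read_state();return (R.T@(s['position']-O)*1000).round(2),(R.T@s['force']).round(2)
E
python3 -c "
from go import *
plan(cpt(75,0,60),Rt); print(cpt(75,0,60)); plan([.45,.25,.32],Rt)"
```

```text
t 0.1 mm [-576.9 -435.7   -4.5] shift [-2.308 -1.743 -0.018] turn [-0.048 -0.309 -0.186] deg [ -4.3 -27.8 -16.7]
[ 0.6040654  -0.05798018  0.22686257]
t 0.1 mm [-312.4 -215.3  -98. ] shift [-1.25  -0.861 -0.392] turn [-0.048 -0.309 -0.186] deg [ -4.3 -27.8 -16.7]
```

send_rows:
  moves:
    - [-0.77,-0.58,-0.35,0,0,0]
    - [-0.77,-0.58,-0.35,0,0,0]
    - [-0.77,-0.58,-0.35,0,0,0]
    - [-0.77,-0.58,-0.35,0,0,0]
    - [-0.77,-0.58,-0.35,0,0,0]
    - [-0.77,-0.58,-0.35,0,0,0]
  grip: 0

```text
time_s: 0.7
position: [0.3715, 0.3596, 0.3119]
tcp_rot: [[-0.914, 0.405, 0.004], [0.405, 0.914, 0.0], [-0.004, 0.002, -1.0]]
force: [0.6, 0.9, -0.3]
opening: 0.538
grasp_force: 0.0
```

send_rows:
  moves:
    - [-0.77,-0.58,0,0,0,0]
    - [-0.77,-0.58,0,0,0,0]
    - [-0.77,-0.58,0,0,0,0]
    - [-0.77,-0.58,0,0,0,0]
    - [-0.77,-0.58,0,0,0,0]
    - [-0.77,-0.58,0,0,0,0]

```text
time_s: 1.3
position: [0.4894, 0.1494, 0.3094]
tcp_rot: [[-0.914, 0.405, 0.001], [0.405, 0.914, -0.001], [-0.001, -0.001, -1.0]]
force: [-0.4, 0.2, 0.3]
opening: 0.03
grasp_force: 0.0
```

send_rows:
  moves:
    - [-0.77,-0.58,0,-0.048,-0.309,-0.186]
    - [-0.77,-0.58,0,-0.048,-0.309,-0.186]
    - [-0.77,-0.58,0,-0.048,-0.309,-0.186]
    - [-0.77,-0.58,0,-0.048,-0.309,-0.186]
    - [-0.77,-0.58,0,-0.048,-0.309,-0.186]
    - [-0.77,-0.58,0,-0.048,-0.309,-0.186]
    - [-0.77,-0.58,0,-0.048,-0.309,-0.186]

```text
time_s: 2.0
position: [0.6049, -0.0565, 0.3091]
tcp_rot: [[-0.878, 0.114, 0.465], [0.102, 0.993, -0.05], [-0.468, 0.004, -0.884]]
force: [0.0, -0.0, 0.1]
opening: 0.005
grasp_force: 0.0
```

```bash
python3 -c "
from go import *
print(where()); plan(cpt(75,0,20),Rt);plan(cpt(75,0,-46),Rt)"
```

```text
(array([114.22,   1.56, 132.31]), array([ 0.09, -0.02,  0.08]))
t 2.0 mm [ 39.   -2.  112.4] shift [ 0.156 -0.008  0.449] turn [ 0.002 -0.001 -0.002] deg [ 0.2 -0.1 -0.1]
t 2.0 mm [ 38.9  -2.2 178.4] shift [ 0.156 -0.009  0.713] turn [ 0.002 -0.001 -0.002] deg [ 0.2 -0.1 -0.1]
```

send_rows:
  moves:
    - [0.156,-0.008,0.2,0,0,0]
    - [0.156,-0.008,0.4,0,0,0]
    - [0.156,-0.008,0.52,0,0,0]
    - [0.156,-0.008,0.6,0,0,0]
    - [0.156,-0.008,0.66,0,0,0]
    - [0.156,-0.008,0.69,0,0,0]
    - [0.156,-0.008,0.69,0,0,0]
    - [0.156,-0.008,0.69,0,0,0]

```text
time_s: 2.8
position: [0.6516, -0.0633, 0.1405]
tcp_rot: [[-0.876, 0.112, 0.469], [0.1, 0.994, -0.051], [-0.471, 0.002, -0.882]]
force: [0.5, -0.5, 0.1]
opening: 0.003
grasp_force: 0.0
```

```bash
python3 -c "
from go import *
from rig import viewer
import cv2
print(where())
T=viewer.capture('top')[0];S=viewer.capture('scene')[0]
f=lambda p,x,y:cv2.convertScaleAbs(cv2.resize(p[y:y+75,x:x+100,::-1],(400,300),interpolation=cv2.INTER_CUBIC),alpha=1.5,beta=10)
cv2.imwrite('pics/m2.png',np.hstack([f(T,310,165),f(S,265,235)]))
print(where())"
```

```text
(array([ 76.7 ,   0.08, -38.7 ]), array([ 0.53, -0.45, -0.14]))
(array([ 76.95,  -0.37, -38.42]), array([-0.77,  0.39, -0.09]))
```

View pics/m2.png

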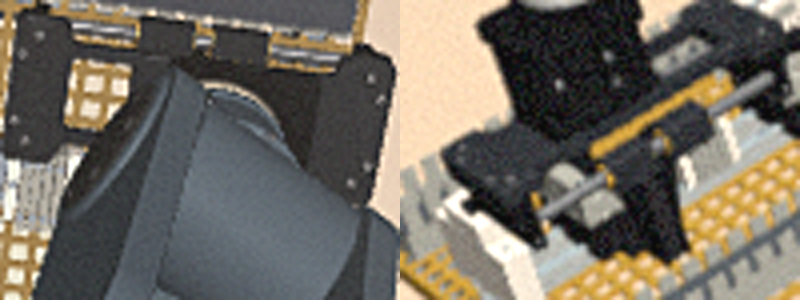

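send_rows:
  moves:
    - [0,0,0.03,0,0,0]
    - [0.03,0,0.03,0,0,0]
    - [0.05,0,0.03,0,0,0]
    - [0.06,0,0.03,0,0,0]
    - [0.07,0,0.03,0,0,0]
    - [0.075,0,0.03,0,0,0]
    - [0.08,0,0.03,0,0,0]
    - [0.085,0,0.03,0,0,0]

```text
time_s: 3.7
position: [0.6364, -0.0622, 0.123]
tcp_rot: [[-0.877, 0.113, 0.468], [0.101, 0.994, -0.051], [-0.471, 0.002, -0.882]]
force: [0.4, -0.4, -0.7]
opening: 0.006
grasp_force: 0.0
```

```bash
python3 -c "
from go import *
print(where())"
```

```text
(array([ 55.04,  -0.54, -47.05]), array([ 0.04, -0.35, -0.76]))
```

send_rows:
  moves:
    - [0.004,0,0,0,0,0]
    - [0.008,0,0,0,0,0]
    - [0.012,0,0,0,0,0]
    - [0.016,0,0,0,0,0]

```text
time_s: 4.1
position: [0.634, -0.062, 0.1217]
tcp_rot: [[-0.876, 0.113, 0.47], [0.1, 0.994, -0.052], [-0.472, 0.002, -0.881]]
force: [2.2, 1.8, -0.4]
opening: 0.008
grasp_force: 1.5
```

send_rows:
  moves:
    - [0.004,0,0,0,0,0]
    - [0.008,0,0,0,0,0]
    - [0.012,0,0,0,0,0]

```text
time_s: 4.4
position: [0.6304, -0.0616, 0.1197]
tcp_rot: [[-0.877, 0.113, 0.468], [0.101, 0.994, -0.051], [-0.471, 0.002, -0.882]]
force: [2.9, 0.8, 0.6]
opening: 0.004
grasp_force: 1.5
```

```bash
python3 -c "
from go import *
print(where())"
```

```text
(array([ 48.13,  -0.61, -47.07]), array([ 2.76,  1.09, -0.73]))
```

send_rows:
  moves:
    - [0.004,0,0,0,0,0]
    - [0.008,0,0,0,0,0]
    - [0.012,0,0,0,0,0]
    - [0.014,0,0,0,0,0]

```text
time_s: 4.8
position: [0.6279, -0.0614, 0.1184]
tcp_rot: [[-0.876, 0.113, 0.469], [0.101, 0.994, -0.052], [-0.472, 0.002, -0.882]]
force: [4.4, 1.1, 1.1]
opening: 0.004
grasp_force: 2.5
```

send_rows:
  moves:
    - [0.003,0,0,0,0,0]
    - [0.006,0,0,0,0,0]

```text
time_s: 5.0
position: [0.6278, -0.0615, 0.1184]
tcp_rot: [[-0.875, 0.114, 0.471], [0.101, 0.994, -0.052], [-0.474, 0.001, -0.881]]
force: [8.1, 1.6, 1.8]
opening: 0.008
grasp_force: 3.7
```

```bash
python3 -c "
from go import *
print(where())"
```

```text
(array([ 45.26,  -0.76, -47.03]), array([ 7.77,  2.53, -2.08]))
```

send_rows:
  moves:
    - [0.004,0,0,0,0,0]
    - [0.008,0,0,0,0,0]
    - [0.012,0,0,0,0,0]
    - [0.012,0,0,0,0,0]
    - [0.012,0,0,0,0,0]

```text
time_s: 5.5
position: [0.6277, -0.0616, 0.1184]
tcp_rot: [[-0.873, 0.114, 0.475], [0.1, 0.994, -0.054], [-0.478, 0.001, -0.878]]
force: [11.5, 3.9, 1.6]
opening: 0.004
grasp_force: 5.3
```

```bash
python3 -c "
from go import *
print(where())"
```

```text
(array([ 45.15,  -0.91, -46.97]), array([10.42,  5.2 , -3.76]))
```

send_rows:
  moves:
    - [-0.06,0,0,0,0,0]
    - [-0.08,0,-0.05,0,0,0]
    - [-0.08,0,-0.25,0,0,0]
    - [-0.08,0,-0.45,0,0,0]
    - [-0.08,0,-0.6,0,0,0]
    - [-0.08,0,-0.6,0,0,0]

```text
time_s: 6.1
position: [0.5691, -0.0546, 0.2611]
tcp_rot: [[-0.875, 0.112, 0.471], [0.099, 0.994, -0.052], [-0.474, 0.001, -0.881]]
force: [-0.2, 0.7, 0.5]
opening: 0.005
grasp_force: 0.0
```

```bash
python3 -c "
from go import *
from rig import viewer
import cv2
print(where())
S=viewer.capture('scene')[0]
cv2.imwrite('pics/m3.png',cv2.convertScaleAbs(cv2.resize(S[255:315,280:360,::-1],(560,420),interpolation=cv2.INTER_CUBIC),alpha=1.7,beta=10))
plan([.5855,-.3488,.13],Rb)"
```

```text
(array([ 60.08,  -0.6 , 106.74]), array([0.02, 0.72, 0.6 ]))
t 6.15 mm [  17.2 -290.7  136.6] shift [ 0.069 -1.163  0.546] turn [0.007 0.312 0.024] deg [ 0.7 28.1  2.2]
```

View pics/m3.png

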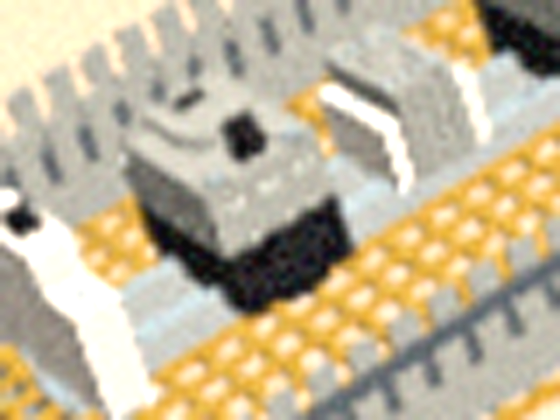

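send_rows:
  moves:
    - [0,-0.2,-0.1,0,0,0]
    - [0,-0.4,-0.1,0,0,0]
    - [0,-0.6,-0.1,0,0,0]
    - [0,-0.8,-0.1,0,0,0]
    - [0,-0.98,-0.1,0,0.1,0.01]
    - [0,-0.98,-0.1,0,0.2,0.02]
    - [0,-0.98,-0.1,0.007,0.312,0.024]
    - [0,-0.98,-0.1,0.007,0.312,0.024]
  grip: 1

```text
time_s: 6.95
position: [0.5327, -0.2981, 0.2765]
tcp_rot: [[-0.988, 0.151, -0.006], [0.151, 0.988, 0.003], [0.007, 0.002, -1.0]]
force: [-0.6, -0.7, -0.8]
opening: 0.646
grasp_force: 0.0
```

```bash
python3 -c "
from go import *
plan([.5855,-.3488,.06],Rb)"
```

```text
t 6.95 mm [-61.3 -42.5 216. ] shift [-0.245 -0.17   0.864] turn [ 0.001 -0.004 -0.   ] deg [ 0.1 -0.4 -0. ]
```

send_rows:
  moves:
    - [-0.2,-0.15,0.1,0,-0.004,0]
    - [-0.245,-0.17,0.3,0,-0.004,0]
    - [-0.245,-0.17,0.5,0,-0.004,0]
    - [-0.245,-0.17,0.7,0,-0.004,0]
    - [-0.245,-0.17,0.8,0,-0.004,0]
    - [-0.245,-0.17,0.864,0,-0.004,0]
    - [-0.245,-0.17,0.864,0,-0.004,0]
    - [-0.245,-0.17,0.864,0,-0.004,0]

```text
time_s: 7.75
position: [0.5857, -0.3486, 0.0633]
tcp_rot: [[-0.988, 0.151, 0.006], [0.151, 0.989, -0.0], [-0.006, 0.001, -1.0]]
force: [0.5, -0.5, 0.1]
opening: 1.001
grasp_force: 0.0
```

```bash
python3 -c "
from go import *
from rig import viewer
import cv2
S=viewer.capture('scene')[0]
cv2.imwrite('pics/m4.png',cv2.convertScaleAbs(cv2.resize(S[335:410,170:270,::-1],(600,450),interpolation=cv2.INTER_CUBIC),alpha=1.3,beta=10))
plan([.5855,-.3488,.009],Rb);print(readout.read_state()['position'])"
```

```text
t 7.8 mm [ 1.4  0.3 55.7] shift [0.006 0.001 0.223] turn [-0.001  0.005  0.   ] deg [-0.1  0.5  0. ]
[ 0.58641497 -0.34920206  0.06467586]
```

View pics/m4.png

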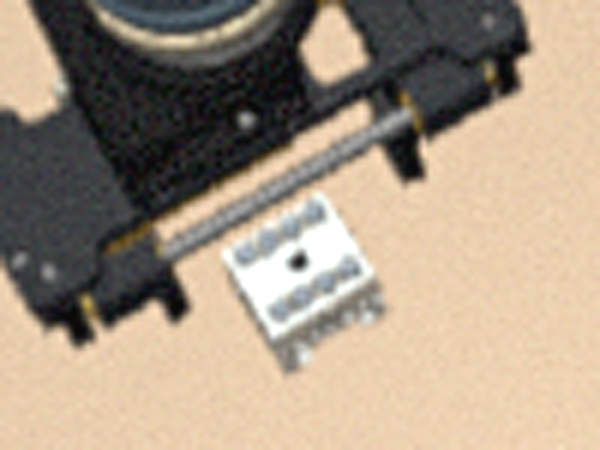

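send_rows:
  moves:
    - [0.004,0.001,0.08,0,0.004,0]
    - [0.004,0.001,0.15,0,0.004,0]
    - [0.004,0.001,0.2,0,0.004,0]
    - [0.004,0.001,0.223,0,0.004,0]
    - [0.004,0.001,0.223,0,0.004,0]
    - [0.004,0.001,0.223,0,0.004,0]

```text
time_s: 8.4
position: [0.5847, -0.3479, 0.0071]
tcp_rot: [[-0.988, 0.151, -0.001], [0.151, 0.988, 0.001], [0.001, 0.001, -1.0]]
force: [-0.0, -0.5, -0.0]
opening: 1.002
grasp_force: 0.0
```

send_rows:
  moves:
    - [0,0,0,0,0,0]
    - [0,0,0,0,0,0]
    - [0,0,0,0,0,0]
    - [0,0,0,0,0,0]
    - [0,0,0,0,0,0]
    - [0,0,0,0,0,0]
    - [0,0,0,0,0,0]
    - [0,0,0,0,0,0]
  grip: 0.3

```text
time_s: 9.2
position: [0.5846, -0.3479, 0.0073]
tcp_rot: [[-0.988, 0.151, -0.001], [0.151, 0.988, 0.001], [0.001, 0.001, -1.0]]
force: [0.3, -0.5, 0.2]
opening: 0.502
grasp_force: 30.0
```

send_rows:
  moves:
    - [0,0,-0.05,0,0,0]
    - [0,0,-0.15,0,0,0]
    - [0,0,-0.35,0,0,0]
    - [0,0,-0.55,0,0,0]
    - [0,0,-0.75,0,0,0]
    - [0,0,-0.95,0,0,0]
    - [0,0,-1,0,0,0]
    - [0,0,-1,0,0,0]

```text
time_s: 10.0
position: [0.586, -0.349, 0.2616]
tcp_rot: [[-0.988, 0.151, 0.005], [0.151, 0.989, -0.004], [-0.006, -0.003, -1.0]]
force: [0.1, 0.3, -1.4]
opening: 0.503
grasp_force: 30.0
```

```bash
python3 -c "
from go import *
plan(cpt(75,0,80),Rt);print(readout.read_state()['opening'])"
```

```text
t 10.0 mm [ 35.6 290.1  15.9] shift [0.142 1.16  0.064] turn [-0.008 -0.307 -0.023] deg [ -0.7 -27.7  -2.1]
0.5033586821639026
```

send_rows:
  moves:
    - [0.05,0.15,-0.05,0,0,0]
    - [0.1,0.35,-0.05,0,0,0]
    - [0.142,0.55,-0.05,0,-0.07,0]
    - [0.142,0.75,-0.05,-0.004,-0.14,-0.01]
    - [0.142,0.9,-0.05,-0.008,-0.22,-0.02]
    - [0.142,1,-0.05,-0.008,-0.307,-0.023]
    - [0.142,1,-0.05,-0.008,-0.307,-0.023]
    - [0.142,1,-0.05,-0.008,-0.307,-0.023]

```text
time_s: 10.8
position: [0.5852, -0.0941, 0.2674]
tcp_rot: [[-0.883, 0.113, 0.456], [0.103, 0.994, -0.047], [-0.458, 0.006, -0.889]]
force: [0.8, -0.2, -1.1]
opening: 0.507
grasp_force: 30.0
```

```bash
python3 -c "
from go import *
plan(cpt(75,0,50),Rt)"
```

```text
t 10.8 mm [ 5.6 37.7 53. ] shift [0.022 0.151 0.212] turn [ 0.003 -0.008 -0.002] deg [ 0.3 -0.7 -0.1]
```

send_rows:
  moves:
    - [0.022,0.1,0.1,0.003,-0.008,-0.002]
    - [0.022,0.151,0.212,0.003,-0.008,-0.002]
    - [0.022,0.151,0.212,0.003,-0.008,-0.002]
    - [0.022,0.151,0.212,0.003,-0.008,-0.002]
    - [0.022,0.151,0.212,0.003,-0.008,-0.002]

```text
time_s: 11.3
position: [0.6125, -0.0615, 0.2215]
tcp_rot: [[-0.874, 0.115, 0.472], [0.1, 0.993, -0.056], [-0.476, -0.002, -0.88]]
force: [0.0, -0.3, -1.0]
opening: 0.502
grasp_force: 30.0
```

```bash
python3 - <<'E'
from go import *
from h import cloud
from rig import viewer
import cv2
plan(cpt(75,0,50),Rt);w=where();print(w)
S,D=viewer.capture('scene')
cv2.imwrite('pics/m5.png',cv2.convertScaleAbs(cv2.resize(S[230:320,270:390,::-1],(800,600),interpolation=cv2.INTER_CUBIC),alpha=1.5,beta=10))
s=readout.read_state()
Q=(cloud('scene',D).reshape(-1,3)-O)@R*1000
c=S.reshape(-1,3).astype(int)
m=(abs(Q[:,0]-w[0][0])<45)&(abs(Q[:,1]-w[0][1])<24)&(Q[:,2]>30)&(Q[:,2]<85)&(c.min(1)>110)
q=Q[m];print(m.sum(),np.percentile(q,[1,5,25,50,75,95,99],axis=0).round(1))
print("x near tail face (z 45-75):",np.histogram(q[:,0],np.arange(40,110,2)))
E
```

```text
t 11.3 mm [5.2 2.6 1.1] shift [0.021 0.01  0.004] turn [-0.001  0.005 -0.   ] deg [-0.1  0.4 -0. ]
(array([80.2 , -2.6 , 51.15]), array([-0.39, -0.32, -0.91]))
340 [[ 65.8 -24.7  46.5]
 [ 71.5 -22.7  49.4]
 [ 91.6 -14.9  61.8]
 [101.2  -1.9  75.7]
 [103.    9.7  81.3]
 [105.4  17.   83.4]
 [106.3  18.8  84.3]]
x near tail face (z 45-75): (array([ 0,  0,  0,  0,  0,  0,  0,  0,  0,  0,  0,  0,  5,  4,  5,  6,  4,
        8,  6,  6,  7, 11,  7,  4,  7,  9,  4, 11, 10, 31, 58, 85, 45,  7]), array([ 40,  42,  44,  46,  48,  50,  52,  54,  56,  58,  60,  62,  64,
        66,  68,  70,  72,  74,  76,  78,  80,  82,  84,  86,  88,  90,
        92,  94,  96,  98, 100, 102, 104, 106, 108]))
```

View pics/m5.png

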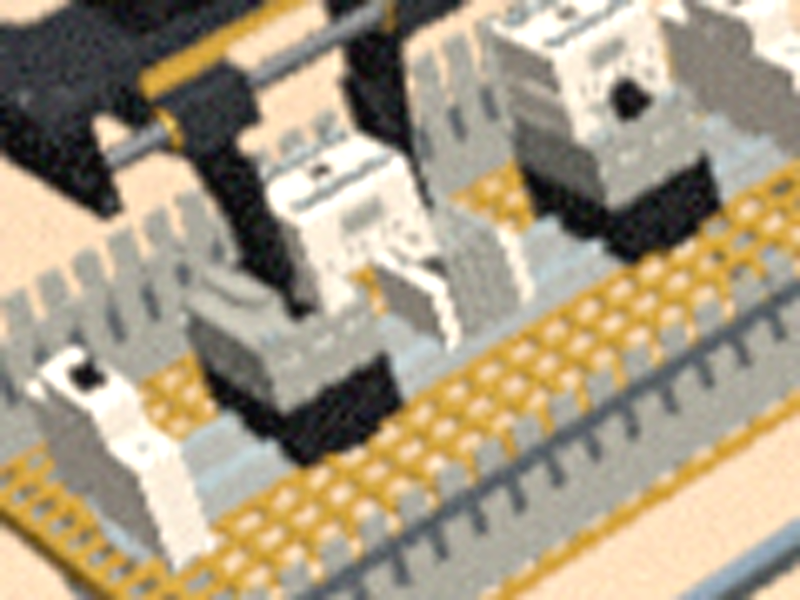

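```bash
python3 -c "
from go import *
plan(cpt(45.5,0,18),Rt);print(where())"
```

```text
t 11.35 mm [34.9  2.6 33.3] shift [0.14  0.011 0.133] turn [-0.002  0.005 -0.   ] deg [-0.1  0.4 -0. ]
(array([80.19, -2.57, 51.53]), array([ 0.3 , -0.93, -1.  ]))
```

send_rows:
  moves:
    - [0.08,0.011,0,-0.002,0.004,0]
    - [0.14,0.011,0.06,-0.002,0.004,0]
    - [0.14,0.011,0.12,-0.002,0.004,0]
    - [0.14,0.011,0.133,-0.002,0.004,0]
    - [0.14,0.011,0.133,-0.002,0.004,0]
    - [0.14,0.011,0.133,-0.002,0.004,0]
    - [0.14,0.011,0.133,-0.002,0.004,0]

```text
time_s: 12.05
position: [0.5972, -0.056, 0.1758]
tcp_rot: [[-0.877, 0.112, 0.468], [0.099, 0.994, -0.052], [-0.47, 0.001, -0.882]]
force: [-0.5, 0.7, -1.6]
opening: 0.501
grasp_force: 30.0
```

```bash
python3 -c "
from go import *
plan(cpt(45.5,0,8.5),Rt);print(where())"
```

```text
t 12.05 mm [-0.6 -1.2  9.7] shift [-0.003 -0.005  0.039] turn [0.001 0.001 0.   ] deg [0.1 0.1 0. ]
(array([44.84,  1.19, 18.23]), array([-1.3 ,  0.65, -1.11]))
```

send_rows:
  moves:
    - [-0.003,-0.005,0.012,0,0,0]
    - [-0.003,-0.005,0.024,0,0,0]
    - [-0.003,-0.005,0.03,0,0,0]
    - [-0.003,-0.005,0.034,0,0,0]
    - [-0.003,-0.005,0.034,0,0,0]

```text
time_s: 12.55
position: [0.6011, -0.0574, 0.1673]
tcp_rot: [[-0.878, 0.112, 0.465], [0.1, 0.994, -0.051], [-0.468, 0.002, -0.884]]
force: [-0.5, 0.3, -0.5]
opening: 0.505
grasp_force: 30.0
```

```bash
python3 -c "
from go import *
plan(cpt(45.5,0,7.3),Rt);print(where())"
```

```text
t 12.55 mm [-1.1 -0.2  1.5] shift [-0.004 -0.001  0.006] turn [ 0.001 -0.001  0.   ] deg [ 0.1 -0.1  0. ]
(array([44.41,  0.24,  8.78]), array([-0.66,  0.2 , -0.16]))
```

send_rows:
  moves:
    - [0,0,0.003,0,0,0]
    - [0,0,0.006,0,0,0]
    - [0,0,0.006,0,0,0]

```text
time_s: 12.85
position: [0.6019, -0.0575, 0.1662]
tcp_rot: [[-0.878, 0.112, 0.466], [0.1, 0.994, -0.051], [-0.469, 0.002, -0.883]]
force: [-0.6, -0.3, -1.0]
opening: 0.5
grasp_force: 30.0
```

```bash
python3 -c "
from go import *
plan(cpt(45.5,0,7.3),Rt);print(where())"
```

```text
t 12.85 mm [-0.9 -0.2  0.2] shift [-0.004 -0.001  0.001] turn [ 0.001 -0.001  0.   ] deg [ 0.1 -0.1  0. ]
(array([44.6 ,  0.2 ,  7.46]), array([-0.93, -0.37, -0.58]))
```

send_rows:
  moves:
    - [0,0,0.002,0,0,0]
    - [0,0,0.004,0,0,0]
    - [0,0,0.004,0,0,0]

```text
time_s: 13.15
position: [0.6024, -0.0576, 0.1653]
tcp_rot: [[-0.878, 0.112, 0.466], [0.1, 0.994, -0.051], [-0.469, 0.002, -0.883]]
force: [0.2, -0.3, -0.0]
opening: 0.501
grasp_force: 30.0
```

```bash
python3 -c "
from go import *
print(where())"
```

```text
(array([44.59,  0.18,  6.49]), array([ 0.17, -0.25, -0.14]))
```

send_rows:
  moves:
    - [0,0,0.002,0,0,0]
    - [0,0,0.004,0,0,0]
    - [0,0,0.004,0,0,0]

```text
time_s: 13.45
position: [0.6027, -0.0576, 0.1649]
tcp_rot: [[-0.878, 0.112, 0.466], [0.099, 0.994, -0.051], [-0.469, 0.001, -0.883]]
force: [-2.6, -0.8, 4.0]
opening: 0.501
grasp_force: 30.0
```

```bash
python3 -c "
from go import *
print(where())"
```

```text
(array([44.64,  0.21,  5.98]), array([-0.37, -1.14,  4.69]))
```

send_rows:
  moves:
    - [0,0,-0.004,0,0,0]
    - [0.01,0,-0.004,0,0,0]
    - [0.02,0,-0.004,0,0,0]
    - [0.03,0,-0.004,0,0,0]
    - [0.03,0,-0.004,0,0,0]

```text
time_s: 13.95
position: [0.595, -0.0566, 0.1613]
tcp_rot: [[-0.878, 0.112, 0.465], [0.1, 0.994, -0.051], [-0.467, 0.002, -0.884]]
force: [0.6, 0.1, -0.7]
opening: 0.505
grasp_force: 30.0
```

```bash
python3 -c "
from go import *
print(where())"
```

```text
(array([36.16,  0.32,  6.35]), array([ 0.18,  0.15, -0.84]))
```

send_rows:
  moves:
    - [0.008,0,0,0,0,0]
    - [0.016,0,0,0,0,0]
    - [0.016,0,0,0,0,0]

```text
time_s: 14.25
position: [0.5918, -0.0563, 0.1597]
tcp_rot: [[-0.878, 0.112, 0.465], [0.1, 0.994, -0.051], [-0.468, 0.002, -0.884]]
force: [0.1, 0.5, -0.7]
opening: 0.507
grasp_force: 30.0
```

```bash
python3 -c "
from go import *
print(where())"
```

```text
(array([32.58,  0.27,  6.51]), array([-0.29,  0.55, -0.64]))
```

send_rows:
  moves:
    - [0.006,0,0,0,0,0]
    - [0.012,0,0,0,0,0]
    - [0.018,0,0,0,0,0]
    - [0.018,0,0,0,0,0]

```text
time_s: 14.65
position: [0.588, -0.0559, 0.1577]
tcp_rot: [[-0.878, 0.112, 0.466], [0.1, 0.994, -0.051], [-0.468, 0.002, -0.884]]
force: [0.5, -0.2, -0.1]
opening: 0.502
grasp_force: 30.0
```

```bash
python3 -c "
from go import *
print(where())"
```

```text
(array([28.22,  0.24,  6.54]), array([ 0.41, -0.16, -0.33]))
```

send_rows:
  moves:
    - [0.006,0,0,0,0,0]
    - [0.012,0,0,0,0,0]
    - [0.018,0,0,0,0,0]
    - [0.018,0,0,0,0,0]

```text
time_s: 15.05
position: [0.584, -0.0555, 0.1555]
tcp_rot: [[-0.878, 0.112, 0.465], [0.1, 0.994, -0.051], [-0.468, 0.002, -0.884]]
force: [0.4, 0.4, -0.6]
opening: 0.508
grasp_force: 30.0
```

```bash
python3 -c "
from go import *
print(where())"
```

```text
(array([23.65,  0.24,  6.53]), array([-0.02,  0.47, -0.68]))
```

send_rows:
  moves:
    - [0.006,0,0,0,0,0]
    - [0.012,0,0,0,0,0]
    - [0.018,0,0,0,0,0]
    - [0.024,0,0,0,0,0]

```text
time_s: 15.45
position: [0.579, -0.0549, 0.1529]
tcp_rot: [[-0.878, 0.112, 0.466], [0.1, 0.994, -0.051], [-0.469, 0.002, -0.883]]
force: [-0.2, -0.5, -0.1]
opening: 0.5
grasp_force: 30.0
```

```bash
python3 -c "
from go import *
print(where())"
```

```text
(array([17.93,  0.17,  6.55]), array([-0.17, -0.53, -0.06]))
```

send_rows:
  moves:
    - [0.006,0,0,0,0,0]
    - [0.012,0,0,0,0,0]
    - [0.018,0,0,0,0,0]
    - [0.024,0,0,0,0,0]

```text
time_s: 15.85
position: [0.5741, -0.0545, 0.1503]
tcp_rot: [[-0.877, 0.112, 0.467], [0.1, 0.994, -0.052], [-0.47, 0.001, -0.883]]
force: [0.7, 0.7, 2.2]
opening: 0.503
grasp_force: 30.0
```

```bash
python3 -c "
from go import *
print(where())"
```

```text
(array([12.43,  0.02,  6.61]), array([1.56, 0.72, 1.63]))
```

send_rows:
  moves:
    - [0.008,0,0,0,0,0]
    - [0.016,0,0,0,0,0]
    - [0.024,0,0,0,0,0]
    - [0.03,0,0,0,0,0]

```text
time_s: 16.25
position: [0.5678, -0.054, 0.1471]
tcp_rot: [[-0.877, 0.112, 0.467], [0.099, 0.994, -0.052], [-0.47, 0.001, -0.883]]
force: [1.9, 0.3, 4.3]
opening: 0.502
grasp_force: 30.0
```

```bash
python3 -c "
from go import *
print(where())"
```

```text
(array([ 5.34, -0.14,  6.75]), array([3.67, 0.55, 2.87]))
```

send_rows:
  moves:
    - [0.006,0,0,0,0,0]
    - [0.012,0,0,0,0,0]
    - [0.016,0,0,0,0,0]
    - [0.016,0,0,0,0,0]

```text
time_s: 16.65
position: [0.5629, -0.0529, 0.1443]
tcp_rot: [[-0.878, 0.112, 0.465], [0.1, 0.994, -0.05], [-0.467, 0.002, -0.884]]
force: [-2.3, -0.1, 2.2]
opening: 0.502
grasp_force: 30.0
```

```bash
python3 -c "
from go import *
print(where())"
```

```text
(array([-0.36,  0.42,  6.55]), array([-0.95, -0.34,  3.03]))
```

send_rows:
  moves:
    - [0.003,0,0,0,0,0]
    - [0.005,0,0,0,0,0]
    - [0.005,0,0,0,0,0]

```text
time_s: 16.95
position: [0.5626, -0.0531, 0.1441]
tcp_rot: [[-0.878, 0.112, 0.466], [0.1, 0.994, -0.051], [-0.469, 0.002, -0.883]]
force: [-1.9, -0.3, 2.0]
opening: 0.506
grasp_force: 30.0
```

```bash
python3 -c "
from go import *
print(where())"
```

```text
(array([-0.72,  0.2 ,  6.56]), array([-0.73, -0.49,  2.6 ]))
```

send_rows:
  moves:
    - [0.003,0,0,0,0,0]
    - [0.005,0,0,0,0,0]
    - [0.005,0,0,0,0,0]

```text
time_s: 17.25
position: [0.5616, -0.0531, 0.1436]
tcp_rot: [[-0.878, 0.112, 0.466], [0.1, 0.994, -0.051], [-0.469, 0.001, -0.883]]
force: [-1.2, 0.2, 2.9]
opening: 0.503
grasp_force: 30.0
```

```bash
python3 -c "
from go import *
print(where())"
```

```text
(array([-1.86,  0.08,  6.56]), array([0.23, 0.07, 3.11]))
```

send_rows:
  moves:
    - [0.003,0,0,0,0,0]
    - [0.004,0,0,0,0,0]
    - [0.004,0,0,0,0,0]

```text
time_s: 17.55
position: [0.5606, -0.0529, 0.143]
tcp_rot: [[-0.878, 0.112, 0.466], [0.1, 0.994, -0.051], [-0.469, 0.002, -0.883]]
force: [-1.2, -0.8, 1.7]
opening: 0.501
grasp_force: 30.0
```

```bash
python3 -c "
from go import *
print(where())"
```

```text
(array([-3.03,  0.15,  6.54]), array([-0.12, -0.91,  2.02]))
```

send_rows:
  moves:
    - [0.003,0,0,0,0,0]
    - [0.004,0,0,0,0,0]
    - [0.004,0,0,0,0,0]

```text
time_s: 17.85
position: [0.5592, -0.0525, 0.142]
tcp_rot: [[-0.878, 0.112, 0.465], [0.1, 0.994, -0.05], [-0.467, 0.002, -0.884]]
force: [0.3, 0.1, -1.0]
opening: 0.502
grasp_force: 30.0
```

```bash
python3 -c "
from go import *
print(where())"
```

```text
(array([-4.7 ,  0.42,  6.31]), array([-0.21,  0.14, -1.06]))
```

send_rows:
  moves:
    - [0,0,0,0,0,0]
    - [0,0,0,0,0,0]
    - [0,0,0,0,0,0]
    - [0,0,0,0,0,0]
    - [0,0,0,0,0,0]
  grip: 0.64

```text
time_s: 18.35
position: [0.5599, -0.0528, 0.1427]
tcp_rot: [[-0.878, 0.112, 0.466], [0.1, 0.994, -0.051], [-0.469, 0.001, -0.883]]
force: [0.4, -0.0, -0.6]
opening: 0.633
grasp_force: 0.0
```

send_rows:
  moves:
    - [0,0,-0.04,0,0,0]
    - [0,0,-0.1,0,0,0]
    - [0,0,-0.25,0,0,0]
    - [0,0,-0.4,0,0,0]
    - [0.1,0,-0.6,0,0,0]
    - [0.3,0,-0.8,0,0,0]
    - [0.5,0,-0.9,0,0,0]
    - [0.5,0,-0.9,0,0,0]
    - [0.5,0,-0.9,0,0,0]

```text
time_s: 19.25
position: [0.3412, -0.0268, 0.282]
tcp_rot: [[-0.878, 0.113, 0.465], [0.101, 0.994, -0.051], [-0.468, 0.002, -0.884]]
force: [0.0, 0.2, 0.8]
opening: 0.64
grasp_force: 0.0
```

```bash
python3 - <<'E'
from go import *
from h import cloud
from rig import viewer
import cv2
out=[]
for n,(x,y) in(("scene",(265,235)),("top",(330,180))):
    S,D=viewer.capture(n);out.append(cv2.convertScaleAbs(cv2.resize(S[y:y+75,x:x+(100 if n=="scene" else 60),::-1],(400,300),interpolation=cv2.INTER_CUBIC),alpha=1.5,beta=10))
    Q=(cloud(n,D).reshape(-1,3)-O)@R*1000;c=S.reshape(-1,3).astype(int)
    m=(abs(Q[:,0])<35)&(abs(Q[:,1])<26)&(Q[:,2]>4)&(Q[:,2]<42)
    q=Q[m];print(n,m.sum(),np.percentile(q,[1,50,99],axis=0).round(1)); t=q[q[:,2]>31];print(np.percentile(t,[1,50,99],axis=0).round(1),len(t))
    f=q[(q[:,2]>12)&(q[:,2]<30)&(abs(q[:,1])<18)];print("faces",np.percentile(f[:,0],[5,50,75,95]).round(1))
cv2.imwrite('pics/m6.png',np.hstack(out))
E
```

```text
scene 457 [[-22.7 -22.7   4.7]
 [ 13.6  -4.9  28.8]
 [ 29.5  21.5  39.6]]
[[-23.7 -22.5  31.5]
 [  1.9  -1.8  36.6]
 [ 22.1  21.3  40. ]] 210
faces [13.7 17.2 19.5 25.2]
top 507 [[-22.  -20.5   4.7]
 [  3.7   1.6  36.4]
 [ 30.1  22.8  40.8]]
[[-22.3 -20.5  31.9]
 [ -1.1   1.1  37.3]
 [ 18.8  22.5  40.9]] 395
faces [17.8 19.  23.  29.1]
```

View pics/m6.png

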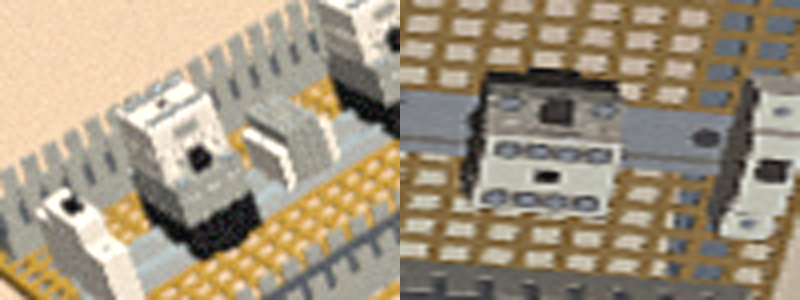

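```bash
python3 -c "
from rig import ticket
print(ticket.hand_in())"
```

```text
the job is handed in; nothing more can be done
None
```

I pushed the rail clip to its stop, slid the block down the guide until the latch force dropped as it snapped, let go and backed off, then handed the job in at about 19 s; no verdict came back.

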